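# Put the date stamp away in the hasped chest

## Robot

A 6-joint arm with a two-finger parallel gripper is mounted at the origin on the work surface. World frame = base frame: x ahead of the robot, y to its left, z up, the work surface at z = 0. Lengths are in m, angles in rad, forces in N, time in s.
With the tool pointing down it reaches from about 0.325 to 0.85 m from the base axis. Payload 15.5 kg.
Tool frame: the origin (TCP) lies on the centre line of the jaws, within the pads' length; the fingertips stand 14 mm ahead of it and the grasp point (between the pads) lies 5 mm behind it; z points along the fingers, y is the line along which they close (so a half turn about z gives the same grasp; the last joint's range is limited). The gripper opens to 91 mm and grips with 3 to 60 N. Pads are 32 mm wide; open, the fingers measure 118 mm over their backs; the gripper's body (76 mm by 178 mm) begins 60 mm behind the grasp point.
Start: joints at [-1.337, 0.494, 1.345, -0, 1.302, -0.096], TCP at [0.202, -0.591, 0.228] pointing down, gripper open.
Joint ranges: [-2.91, 2.91], [-0.82, 2.16], [0.22, 2.67], [-1.22, 4.37], [0.12, 2.79], [-3.08, 3.08]. Speed limits (rad/s): [1.89, 1.89, 2.57, 3.01, 3.01, 3.01].

## Interface

Orientations are given as a unit quaternion [x, y, z, w].
In Python, from cell import ctrl, optics, spotter gives the robot as it stands.
- The arm moves only by the tool drive_tool, never from a script. Its argument "deltas" is a list of rows, each a list of 7 numbers: the shift along the tool's x, y, z as a fraction of full scale, then the turn, a rotation vector about the tool's x, y, z as a fraction of full scale, then the opening, from -1 (shut) to 1 (fully open). A call has 1 to 20 rows; each row shifts and turns the commanded pose from where the row before left it, along the tool's axes as they then stand; what a row does not reach is not made up. Full scale, the value 1, is 500 mm for a shift and 0.1 rad for a turn. A row lasts 1/10 s, in which the tool goes at most 50 mm and 8.59 degrees, less where a joint would pass 70% of its speed; a pose out of reach is approached as far as the arm can. A call with a number of a shift or a turn outside -1 to 1 is refused whole. A call with a gripper value outside its range is refused whole. The fingers move at their own pace and stop on an object; "newtons" is the grip in N (left out, the last holds). Time passes only in rows, so rows that do not move let the fingers close. It gives the time, the measured TCP pose, the force, the opening and the grip force at its end, in the units of the state.
- ctrl.get_state(): the state, without advancing time (a new reading comes with each control period).
- optics.read_camera(name): name is "scene" or "top" or "wrist"; returns a dict with "pixels" (420x560x3 uint8, red, green, blue), "fov_y" (degrees; the focal length in pixels is half the picture's height over the tangent of half this angle, whatever the lens; pixels are square), "cx", "cy" (the principal point, pixels), "k1" (the pictures are not rectified: a ray, as slopes to the right and down, at radius r is drawn at 1 + k1 r^2 times it, then the intrinsics apply), "R" (3x3) and "t" (3): a world point X has camera coordinates R X + t. Camera axes: x right, y down, z forward; pixel columns grow to the right and rows downward; lengths in m; the calibration is good to about 2 mm. A picture is of the moment at which its call begins. There is no depth.
- ctrl.sign_off(): hands the job in; it is judged then, once.
Trained networks look in a picture, given as the dict that the camera call returned (one of the last four; its "shot" number tells which), for a name from the list of things; names that differ only in an ending like _2 or _b are one class to them, and where a whole thing is asked for, a point or a joint stands for the part that bears it (a point fixed in the world has none). Each returns a list of dicts, best first, with "score" (0 to 1); they miss things now and then, are a little off and sometimes report something else, mostly with a low value. They report only what shows in the picture. A call takes as long as a camera call. They do not tell look-alikes from the thing itself.
- spotter.spot_in(picture, target): "position" ([x, y, z] in m, in world coordinates, good to about 4 mm: the middle of the surface that is visible of it).
- spotter.regions_of(picture, target): "mask" (420x560 bool, what is visible of it).
- spotter.landmark_of(picture, target): "position" ([x, y, z] in m, in world coordinates, good to about 4 mm: a listed point, or the origin of a listed thing).
The state is a dict: "t": time; "q": joint angles; "joint_vel": joint speeds; "joint_torque": joint torques, N m; "position": TCP position; "eef_rot": TCP orientation; "contact_force": force on the tool from outside, world axes, zero at the start; "torque": the same for the moment, N m; "opening": opening from 0.0 (shut) to 1.0 (fully open); "finger_force": force on a finger pad.
Only numpy, scipy, OpenCV 4.12 (cv2) and the standard library are available. Lean on these libraries where they do the work, as an engineer would, in place of code of your own. Each camera call takes 0.05 s, during which the arm holds its last target. There are 200 camera calls.

## Task

Put the date stamp away: take it off the lid of the blue chest and set it down gently on the green mat, then flip the hasp off its staple and swing it well clear (at least straight out from the chest), and only then raise the lid until it stands upright. Stand the stamp gently on its foot in the empty front right-hand bay of the chest (the bay behind the hasp), leave the lid standing open with the hasp clear, and do not disturb the other goods.

Things in the scene. Friction and masses are not known exactly. Their poses are not given: they have to be found in the camera images.
- chest: Fixed blue chest 220 (x) x 280 (y) x 95 mm high without lid, walls and floor 5 mm; shut lid's top 103.5 mm above the bench. Origin: centre of its underside. Own -x is its front, facing the robot within 15 degrees; own y is left seen from the robot, z up. A wall at y = 0 parts left and right; one at x = 12 mm parts the right half: front bay empty, back bay with an ink jar; left half with a roll
- mat: Thin green mat, 160 x 160 x 3 mm, fixed on the bench to the left or to the right of the chest; nothing on it. Origin: centre of its underside
- stamp: Date stamp, some 250 g, 86 mm tall: black foot 70 (x) x 48 (y) x 24 mm, steel neck 28 x 34 (z 24 to 56), red handle 40 (x) x 48 (y) x 30 (z 56 to 86). Origin: centre of the foot's underside; own z runs to the handle. Starts lying on the lid, behind the lid's handle bar, own y straight down, own x level, axis 24 mm above the lid, its handle pointing roughly along the chest's y (left)
- stamp_grip (a point): Middle of the stamp's red handle, 71 mm from the underside of its foot, on its axis
- lid (a joint): Lid hinge angle, rad: 0 shut, grows as it opens, pi/2 upright, stop at 1.75. Hinge along the chest's y. Stiff: it stays where it is left; about 8 N at the handle bar to raise it. It cannot be raised more than about 0.03 while the hasp is over the staple
- lid_hinge (a point): Point on the lid's hinge axis, at the middle of the chest's back top edge; the axis is the chest's y. It does not move as the lid opens
- lid_handle (a point): Middle of the black round handle bar (12 mm thick, 90 mm long along the chest's y, its axis 40 mm above the lid's top), on the lid's front left, 205 mm in front of the hinge axis and 48 mm above it (lid shut). Moves with the lid; open space under the bar between its two posts
- hasp (a joint): Hasp angle relative to the lid, rad: 0 hanging over the staple (strap down the chest's front), pi/2 strap sticking straight out towards the robot, stop at 2.2. Starts between 0 and 0.15. Stiff: it stays where it is left; under 3 N at its tab moves it. Off the staple beyond about 0.5
- hasp_hinge (a point): Middle of the hasp's pivot, on the lid's front edge, 70 mm right of the lid's middle; the pivot axis is the chest's y; moves with the lid
- hasp_tab (a point): Grip point in the hasp's yellow tab: an upright fin 10 mm thick (along the chest's y), 30 high, standing 42 mm out from the brass strap (46 wide, 80 long, 4 thick). The point is 32 mm in front of the pivot and 19 mm below it at hasp 0; it turns with the hasp, up and back over the pivot as it opens. A firm pinch turns with the tab: turn the hand along, or lift the tab from below
- bay (a point): Centre of the floor of the front right bay, which is 115 (chest x) x 132 mm (chest y), 90 mm deep from the chest's rim
- choc0: Chocolate bar, 60 x 26 x 18 mm, lying on a sheet on the other side of the chest from the mat; origin under its centre
- choc1: As choc0
- choc2: As choc0
- choc3: As choc0
- ink: Ink jar, 44 mm across, 70 mm high, in the chest's back right bay; origin under its centre
- roll: White label roll, 90 mm across, 48 mm high, in the chest's left half; origin under its centre
There are look-alikes about, which are no part of the job. There is more than one size of the stamp; the one meant has the size given above.

How it is judged:
By the outcome, as a careful person would: the job done as asked, in the order asked, and still so for the second after the job is handed in, with the robot touching nothing.
It also fails if it takes over 72 s, if anything falls off the work surface, if the arm or the gripper's body presses on something with over 40 N, if the wrist force passes 120 N, or if a joint passes its speed limit or range.

## Working session

There is one attempt and no reset: what is moved stays moved. The work goes in short steps, Python scripts to look and compute and a tool call to move; the robot and the scene stay as the last step left them, time stands still between calls to the robot, and variables do not carry over. Pictures are saved under pics/ and viewed, at most 12 in all, crops included, and the job is handed in when it is done.

Besides the shell and the picture viewer there is one more tool, called after ">>>" as a command line: name --pt "numbers of a row" for each row, then --argument value for the rest. drive_tool: Moves the arm, as the interface text tells. Shift numbers are shares of 500 mm and turn numbers shares of 0.1 rad, none past 1 either way. Its arguments: {"type":"object","properties":{"deltas":{"type":"array","items":{"type":"array","items":{"type":"number","minimum":-1,"maximum":1}}},"newtons":{"type":"number"}},"required":["deltas"]}

```bash
ls; mkdir -p pics; cat > h.py <<'E'
import numpy as np, cv2
from cell import ctrl, optics, spotter
def save(p,n): cv2.imwrite('pics/'+n, p['pixels'][:,:,::-1])
E
python3 - <<'E'
from h import *
for c in ('scene','top'):
    p=optics.read_camera(c); save(p,c+'0.png')
    print(c,p['fov_y'],p['k1'])
    for t in ['chest','mat','stamp','lid_hinge','lid_handle','hasp_hinge','hasp_tab','bay','stamp_grip']:
        print(t,[(np.round(d['position'],3).tolist(),round(d['score'],2)) for d in spotter.landmark_of(p,t)][:4])
im=np.hstack([cv2.imread('pics/scene0.png'),cv2.imread('pics/top0.png')])
s=ctrl.get_state(); print(s)
E
```

```text
pics
scene 44.68575148861905 -0.02674513861901092
chest [([0.621, -0.038, 0.003], 0.73)]
mat [([0.534, -0.347, 0.002], 0.57)]
stamp [([0.395, 0.168, 0.033], 0.77), ([0.66, -0.091, 0.127], 0.6), ([0.752, -0.396, 0.033], 0.57)]
lid_hinge [([0.732, -0.051, 0.095], 0.92)]
lid_handle [([0.532, 0.035, 0.143], 0.9), ([0.504, 0.378, 0.004], 0.3), ([0.545, 0.278, 0.006], 0.28)]
hasp_hinge [([0.494, -0.092, 0.099], 0.45), ([0.68, -0.025, 0.13], 0.23)]
hasp_tab [([0.46, -0.084, 0.083], 0.48)]
bay []
stamp_grip [([0.338, 0.088, 0.033], 0.97), ([0.678, -0.025, 0.128], 0.86), ([0.712, -0.299, 0.032], 0.64)]
top 55.664415084729605 -0.11375139699295572
chest [([0.621, -0.039, 0.004], 0.94)]
mat [([0.528, -0.347, 0.001], 0.79)]
stamp [([0.752, -0.394, 0.038], 0.67), ([0.394, 0.175, 0.031], 0.66)]
lid_hinge []
lid_handle [([0.537, 0.036, 0.146], 0.72)]
hasp_hinge [([0.497, -0.092, 0.101], 0.76), ([0.661, -0.09, 0.124], 0.49)]
hasp_tab [([0.461, -0.089, 0.086], 0.68)]
bay []
stamp_grip [([0.711, -0.3, 0.031], 0.92), ([0.337, 0.084, 0.032], 0.77), ([0.682, -0.022, 0.13], 0.64)]
{'t': 1.0, 'q': array([-1.33648128e+00,  4.93589272e-01,  1.34549350e+00, -1.61231841e-05,
        1.30249525e+00, -9.55094055e-02]), 'joint_vel': array([ 1.30792189e-03,  6.97790127e-04,  1.91543106e-03, -4.16446679e-05,
        8.37039430e-04, -1.79734826e-03]), 'joint_torque': array([ 1.61108037e-03, -8.78700900e+01, -3.82253516e+01,  7.12874299e-02,
        4.40324983e-02,  4.73627119e-05]), 'position': array([ 0.202417  , -0.59132063,  0.22792385]), 'eef_rot': array([ 9.86432418e-01,  1.64167858e-01, -7.24711800e-06,  7.83758803e-06]), 'contact_force': array([-0.05624981,  0.40215582, -0.39132063]), 'torque': array([ 0.00994963,  0.01265855, -0.04436151]), 'finger_force': 0.0, 'opening': 0.9979928158889567}
```

View pics/scene0.png

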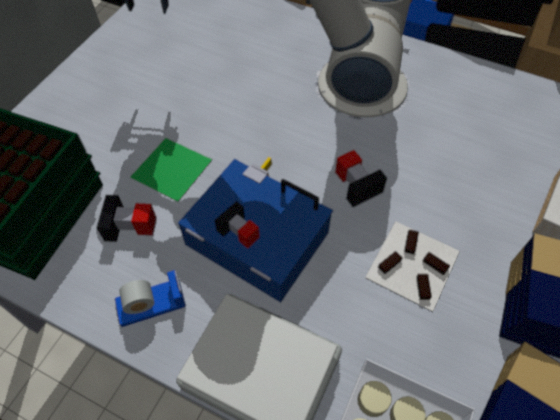

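View pics/top0.png

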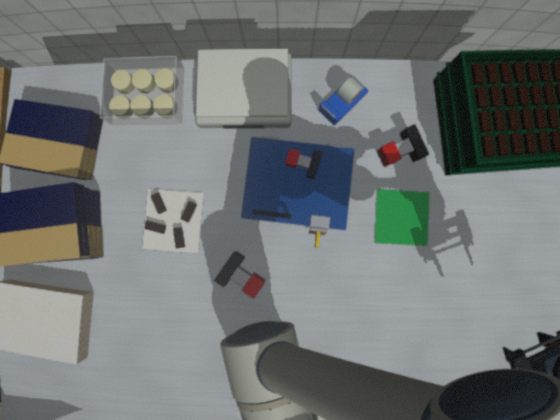

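```bash
cat >> h.py <<'E'
from scipy.spatial.transform import Rotation as Ro
def rot(az,tilt=0):
    c,s=np.cos(az),np.sin(az)
    return Ro.from_matrix(np.array([[c,s,0],[s,-c,0],[0,0,-1.]]))*Ro.from_euler('y',tilt)
def plan(p1,R1,p0=None,R0=None,n=None):
    "identical rows: shift/500mm, turn/0.1rad"
    if p0 is None:
        s=ctrl.get_state(); p0=s['position']; R0=Ro.from_quat(s['eef_rot'])
    p=R0.inv().apply(np.array(p1)-p0); w=(R0.inv()*R1).as_rotvec()
    n=n or int(max(np.ceil(np.linalg.norm(p)/.045),np.ceil(np.linalg.norm(w)/.1),1))
    M=sum(Ro.from_rotvec(w/n*k).as_matrix() for k in range(n))
    sh=np.linalg.solve(M,p)
    print(n,'rows',np.round(sh/.5,4).tolist(),np.round(w/n/.1,3).tolist())
def rays(p,uv):
    f=p['pixels'].shape[0]/2/np.tan(np.radians(p['fov_y']/2))
    K=np.array([[f,0,p['cx']],[0,f,p['cy']],[0,0,1]])
    u=cv2.undistortPoints(np.float64(uv).reshape(-1,1,2),K,np.array([p['k1'],0,0,0,0]))[:,0]
    R=np.array(p['R']); t=np.array(p['t'])
    return -R.T@t, (R.T@np.c_[u,np.ones(len(u))].T).T
def onz(p,uv,z):
    c,d=rays(p,uv); return c+d*((z-c[2])/d[:,2:])
def seg(p,t,k=4):
    print(t,[(np.round(d['position'],4).tolist(),round(d['score'],2)) for d in spotter.landmark_of(p,t)][:k])
E
python3 - <<'E'
from h import *
plan([.62,-.05,.40],rot(1.35))
# yaw of chest from top: lid outline
p=optics.read_camera('top')
m=spotter.regions_of(p,'chest')
print(len(m),[ (d['score'],d['mask'].sum()) for d in m])
cs=cv2.findContours(m[0]['mask'].astype(np.uint8),0,2)[0]
c=max(cs,key=cv2.contourArea).reshape(-1,2)
W=onz(p,c,.1)[:,:2]
print(cv2.minAreaRect(np.float32(W*1000)))
E
```

```text
16 rows [0.0888, -0.0094, -0.0215] [0.0, 0.0, -0.638]
1 [(0.62, np.int64(8252))]
((598.718017578125, -34.32035827636719), (288.9937744140625, 276.6695861816406), 82.40470886230469)
```

>>> drive_tool --pt "0.089 -0.009 -0.0215 0 0 -0.64 1" --pt "0.089 -0.009 -0.0215 0 0 -0.64 1" --pt "0.089 -0.009 -0.0215 0 0 -0.64 1" --pt "0.089 -0.009 -0.0215 0 0 -0.64 1" --pt "0.089 -0.009 -0.0215 0 0 -0.64 1" --pt "0.089 -0.009 -0.0215 0 0 -0.64 1" --pt "0.089 -0.009 -0.0215 0 0 -0.64 1" --pt "0.089 -0.009 -0.0215 0 0 -0.64 1" --pt "0.089 -0.009 -0.0215 0 0 -0.64 1" --pt "0.089 -0.009 -0.0215 0 0 -0.64 1" --pt "0.089 -0.009 -0.0215 0 0 -0.64 1" --pt "0.089 -0.009 -0.0215 0 0 -0.64 1" --pt "0.089 -0.009 -0.0215 0 0 -0.64 1" --pt "0.089 -0.009 -0.0215 0 0 -0.64 1" --pt "0.089 -0.009 -0.0215 0 0 -0.64 1" --pt "0.089 -0.009 -0.0215 0 0 -0.64 1" --pt "0 0 0 0 0 0 1" --newtons 25

```text
t: 2.8
position: [0.6234, -0.0455, 0.4015]
eef_rot: [0.777, 0.629, 0.001, 0.0]
contact_force: [-1.2, -0.6, -0.2]
opening: 0.998
finger_force: 0.0
```

```bash
python3 - <<'E'
from h import *
p=optics.read_camera('wrist'); save(p,'w1.png'); print(p['fov_y'],p['k1'],np.round(-np.array(p['R']).T@p['t'],3))
for t in ['stamp','stamp_grip','lid_handle','hasp_hinge','hasp_tab','lid_hinge','chest','mat']: seg(p,t)
print(ctrl.get_state()['position'])
E
```

```text
67.4186291004726 -0.04354404984315012 [0.638 0.023 0.559]
stamp [([0.3933, 0.1694, 0.0341], 0.92), ([0.6585, -0.089, 0.1275], 0.89), ([0.7542, -0.3956, 0.0358], 0.66)]
stamp_grip [([0.3371, 0.0866, 0.0366], 0.97), ([0.6829, -0.022, 0.1297], 0.85), ([0.716, -0.3018, 0.034], 0.6)]
lid_handle [([0.5331, 0.0332, 0.1459], 0.95), ([0.684, -0.0232, 0.1273], 0.47)]
hasp_hinge [([0.4959, -0.0934, 0.0981], 0.91), ([0.5291, -0.3444, -0.0016], 0.52)]
hasp_tab [([0.4647, -0.0864, 0.0831], 0.56)]
lid_hinge [([0.7319, -0.0469, 0.0968], 0.68)]
chest []
mat [([0.5321, -0.3467, -0.0017], 0.87)]
[ 0.62228922 -0.05122943  0.39974698]
```

View pics/w1.png

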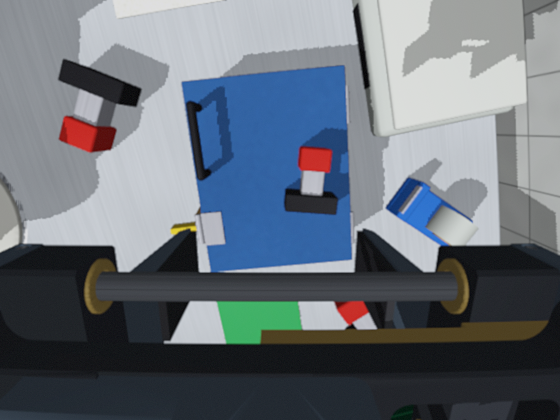

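```bash
python3 - <<'E'
from h import *
p=optics.read_camera('wrist')
C=onz(p,[(183,82),(344,66),(352,256)],.1035)[:,:2]; print('lid corners FL,BL,BR',np.round(C,3).tolist(), 'yaw',np.arctan2(*(C[1]-C[0])[::-1]),np.arctan2(*(C[1]-C[2])[::-1])-np.pi/2)
hsv=cv2.cvtColor(p['pixels'],cv2.COLOR_RGB2HSV)
red=((hsv[...,0]<8)|(hsv[...,0]>172))&(hsv[...,1]>150)&(hsv[...,2]>150)
red[:,:280]=0; red[:130]=0; red[190:]=0
def rect(m,z):
    c=cv2.findContours(m.astype(np.uint8),0,2)[0]; c=max(c,key=cv2.contourArea).reshape(-1,2)
    print(cv2.minAreaRect(np.float32(c)), cv2.minAreaRect(np.float32(onz(p,c,z)[:,:2]*1000)))
rect(red,.1515)
blk=hsv[...,2]<60; blk[:188]=0; blk[218:]=0; blk[:,:275]=0; blk[:,345:]=0
rect(blk,.1515)
E
```

```text
lid corners FL,BL,BR [[0.528, 0.109], [0.745, 0.081], [0.712, -0.191]] yaw -0.128078585909874 -0.12302150942036638
((315.48822021484375, 154.15293884277344), (30.908689498901367, 22.16529083251953), 4.39870548248291) ((680.3388061523438, -21.838647842407227), (27.862821578979492, 39.50123977661133), 73.57256317138672)
((311.5, 198.0), (20.0, 51.0), 90.0) ((664.435791015625, -76.60432434082031), (26.907947540283203, 67.3178482055664), 77.46305084228516)
```

```bash
python3 - <<'E'
from h import *
g=np.array([.681,-.022,.1275]); R=rot(1.286,-.7); z=R.as_matrix()[:,2]
pre=g-.1*z; print(pre)
plan(pre,R); plan(g,R,pre,R)
up=g+[0,0,.12]; plan(up,R,g,R)
R2=rot(-.6,.871); q=np.array([.52,-.355,.074]); plan(q+[0,0,.13],R2,up,R); plan(q+[0,0,.01],R2,q+[0,0,.13],R2)
E
```

```text
[0.69910007 0.03982679 0.20398422]
8 rows [0.0411, 0.0134, 0.0393] [0.029, -0.875, 0.08]
3 rows [-0.0, -0.0, 0.0667] [0.0, 0.0, 0.0]
3 rows [-0.0515, 0.0, -0.0612] [0.0, 0.0, 0.0]
23 rows [-0.0304, 0.0204, 0.0094] [-0.075, 0.454, 0.881]
3 rows [-0.0612, 0.0, 0.0515] [0.0, 0.0, 0.0]
```

>>> drive_tool --pt "0.041 0.0134 0.0393 0.029 -0.875 0.08 1" --pt "0.041 0.0134 0.0393 0.029 -0.875 0.08 1" --pt "0.041 0.0134 0.0393 0.029 -0.875 0.08 1" --pt "0.041 0.0134 0.0393 0.029 -0.875 0.08 1" --pt "0.041 0.0134 0.0393 0.029 -0.875 0.08 1" --pt "0.041 0.0134 0.0393 0.029 -0.875 0.08 1" --pt "0.041 0.0134 0.0393 0.029 -0.875 0.08 1" --pt "0.041 0.0134 0.0393 0.029 -0.875 0.08 1" --pt "0 0 0.04 0 0 0 1" --pt "0 0 0.04 0 0 0 1" --pt "0 0 0 0 0 0 1" --pt "0 0 0 0 0 0 1"

```text
t: 4.5
position: [0.6919, 0.0156, 0.1743]
eef_rot: [0.752, 0.563, -0.274, 0.206]
contact_force: [0.5, 0.4, 0.8]
opening: 1.001
finger_force: 0.0
```

```bash
python3 - <<'E'
from h import *
g=np.array([.681,-.022,.1275]); R=rot(1.286,-.7)
plan(g,R,n=4)
p=optics.read_camera('wrist')
for t in ['stamp','stamp_grip']: seg(p,t,2)
E
```

```text
4 rows [0.0001, 0.0, 0.0305] [0.001, 0.0, 0.0]
stamp [([0.6602, -0.0866, 0.1262], 0.63)]
stamp_grip [([0.6836, -0.0194, 0.1316], 0.93), ([0.7155, -0.299, 0.033], 0.83)]
```

>>> drive_tool --pt "0 0 0.03 0 0 0 1" --pt "0 0 0.03 0 0 0 1" --pt "0 0 0.03 0 0 0 1" --pt "0 0 0.03 0 0 0 1" --pt "0 0 0 0 0 0 1" --pt "0 0 0 0 0 0 -1" --pt "0 0 0 0 0 0 -1" --pt "0 0 0 0 0 0 -1" --pt "0 0 0 0 0 0 -1" --pt "0 0 0 0 0 0 -1" --pt "0 0 0 0 0 0 -1" --pt "0 0 0 0 0 0 -1" --pt "0 0 0 0 0 0 -1" --newtons 30

```text
t: 5.95
position: [0.681, -0.0213, 0.128]
eef_rot: [0.751, 0.564, -0.274, 0.206]
contact_force: [0.1, 0.7, -0.4]
opening: 0.435
finger_force: 30.0
```

>>> drive_tool --pt "-0.013 0 -0.0153 0 0 0 -1" --pt "-0.026 0 -0.0306 0 0 0 -1" --pt "-0.0515 0 -0.0612 0 0 0 -1" --pt "-0.0515 0 -0.0612 0 0 0 -1" --pt "-0.013 0 -0.0153 0 0 0 -1" --pt "0 0 0 0 0 0 -1"

```text
t: 6.55
position: [0.6816, -0.0213, 0.2511]
eef_rot: [0.752, 0.563, -0.272, 0.207]
contact_force: [1.3, 0.2, -2.7]
opening: 0.438
finger_force: 30.0
```

>>> drive_tool --pt "-0.0304 0.0204 0.0094 -0.075 0.454 0.881 -1" --pt "-0.0304 0.0204 0.0094 -0.075 0.454 0.881 -1" --pt "-0.0304 0.0204 0.0094 -0.075 0.454 0.881 -1" --pt "-0.0304 0.0204 0.0094 -0.075 0.454 0.881 -1" --pt "-0.0304 0.0204 0.0094 -0.075 0.454 0.881 -1" --pt "-0.0304 0.0204 0.0094 -0.075 0.454 0.881 -1" --pt "-0.0304 0.0204 0.0094 -0.075 0.454 0.881 -1" --pt "-0.0304 0.0204 0.0094 -0.075 0.454 0.881 -1" --pt "-0.0304 0.0204 0.0094 -0.075 0.454 0.881 -1" --pt "-0.0304 0.0204 0.0094 -0.075 0.454 0.881 -1" --pt "-0.0304 0.0204 0.0094 -0.075 0.454 0.881 -1" --pt "-0.0304 0.0204 0.0094 -0.075 0.454 0.881 -1" --pt "-0.0304 0.0204 0.0094 -0.075 0.454 0.881 -1" --pt "-0.0304 0.0204 0.0094 -0.075 0.454 0.881 -1" --pt "-0.0304 0.0204 0.0094 -0.075 0.454 0.881 -1" --pt "-0.0304 0.0204 0.0094 -0.075 0.454 0.881 -1" --pt "-0.0304 0.0204 0.0094 -0.075 0.454 0.881 -1" --pt "-0.0304 0.0204 0.0094 -0.075 0.454 0.881 -1" --pt "-0.0304 0.0204 0.0094 -0.075 0.454 0.881 -1" --pt "-0.0304 0.0204 0.0094 -0.075 0.454 0.881 -1"

```text
t: 8.55
position: [0.5544, -0.334, 0.2409]
eef_rot: [0.92, -0.157, 0.326, 0.148]
contact_force: [2.9, 1.9, -2.4]
opening: 0.436
finger_force: 30.0
```

```bash
python3 - <<'E'
from h import *
R2=rot(-.6,.871); q=np.array([.52,-.355,.074]); plan(q+[0,0,.10],R2); plan(q+[0,0,.012],R2,q+[0,0,.10],R2)
p=optics.read_camera('scene')
for t in ['stamp','stamp_grip']: seg(p,t,3)
E
```

```text
3 rows [-0.043, 0.0175, 0.0238] [-0.074, 0.456, 0.868]
2 rows [-0.0673, 0.0, 0.0567] [0.0, 0.0, 0.0]
stamp [([0.5389, -0.342, 0.173], 0.78), ([0.3972, 0.169, 0.0311], 0.65), ([0.7547, -0.3955, 0.0324], 0.59)]
stamp_grip [([0.3374, 0.0866, 0.0327], 0.91), ([0.5511, -0.336, 0.2386], 0.8), ([0.7098, -0.3007, 0.0327], 0.73)]
```

>>> drive_tool --pt "-0.043 0.0175 0.0238 -0.074 0.456 0.868 -1" --pt "-0.043 0.0175 0.0238 -0.074 0.456 0.868 -1" --pt "-0.043 0.0175 0.0238 -0.074 0.456 0.868 -1" --pt "0 0 0 0 0 0 -1" --pt "0 0 0 0 0 0 -1"

```text
t: 9.2
position: [0.5564, -0.3262, 0.2287]
eef_rot: [0.915, -0.165, 0.347, 0.121]
contact_force: [0.2, -0.8, -2.0]
opening: 0.435
finger_force: 30.0
```

```bash
python3 - <<'E'
from h import *
R2=rot(-.6,.871); q=np.array([.52,-.355,.074]); plan(q+[0,0,.02],R2)
plan(q,R2,q+[0,0,.02],R2,n=5)
p=optics.read_camera('scene'); 
for t in ['stamp','stamp_grip']: seg(p,t,3)
c=p['pixels'][100:260,80:280]; cv2.imwrite('pics/s2.png',cv2.resize(c,None,fx=3.5,fy=3.5)[:,:,::-1])
E
```

```text
4 rows [-0.0558, 0.0164, 0.0412] [-0.181, 0.284, 0.539]
5 rows [-0.0061, 0.0, 0.0052] [0.0, 0.0, 0.0]
stamp [([0.7527, -0.3934, 0.0303], 0.76), ([0.5423, -0.3279, 0.1569], 0.68), ([0.3937, 0.1706, 0.0333], 0.56)]
stamp_grip [([0.5549, -0.3266, 0.2292], 0.96), ([0.3371, 0.0877, 0.0333], 0.94), ([0.7076, -0.2999, 0.0333], 0.62)]
```

View pics/s2.png

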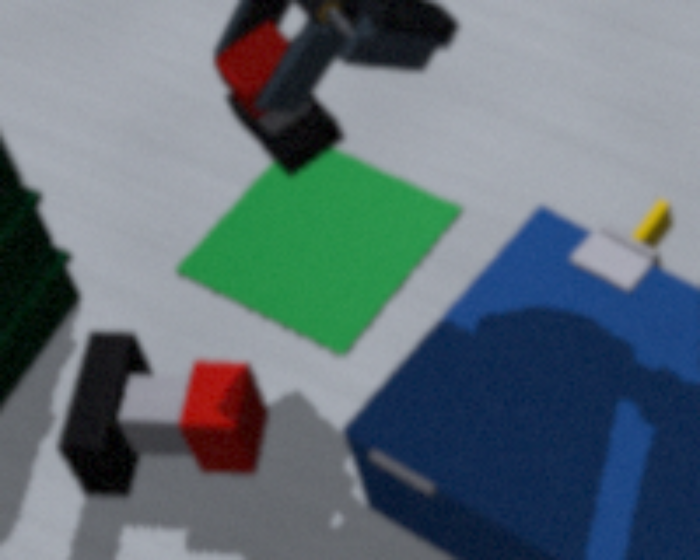

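```bash
python3 - <<'E'
from h import *
s=ctrl.get_state(); print(np.round(s['q'],3), np.round(Ro.from_quat(s['eef_rot']).as_matrix(),2).tolist())
E
```

```text
[-0.685  0.341  1.954  0.862  0.154  0.433] [[0.7, -0.39, 0.6], [-0.22, -0.92, -0.34], [0.68, 0.11, -0.73]]
```

```bash
python3 - <<'E'
from h import *
R2=rot(.4,.871); q=np.array([.525,-.35,.074]); plan(q+[0,0,.12],R2,n=12)
E
```

```text
12 rows [-0.008, 0.004, 0.0005] [0.54, 0.133, -0.399]
```

>>> drive_tool --pt "-0.008 0.004 0.0005 0.54 0.133 -0.4 -1" --pt "-0.008 0.004 0.0005 0.54 0.133 -0.4 -1" --pt "-0.008 0.004 0.0005 0.54 0.133 -0.4 -1" --pt "-0.008 0.004 0.0005 0.54 0.133 -0.4 -1" --pt "-0.008 0.004 0.0005 0.54 0.133 -0.4 -1" --pt "-0.008 0.004 0.0005 0.54 0.133 -0.4 -1" --pt "-0.008 0.004 0.0005 0.54 0.133 -0.4 -1" --pt "-0.008 0.004 0.0005 0.54 0.133 -0.4 -1" --pt "-0.008 0.004 0.0005 0.54 0.133 -0.4 -1" --pt "-0.008 0.004 0.0005 0.54 0.133 -0.4 -1" --pt "-0.008 0.004 0.0005 0.54 0.133 -0.4 -1" --pt "-0.008 0.004 0.0005 0.54 0.133 -0.4 -1" --pt "0 0 0 0 0 0 -1"

```text
t: 10.65
position: [0.5229, -0.3496, 0.1922]
eef_rot: [0.895, 0.165, 0.408, -0.078]
contact_force: [0.8, -0.3, -2.8]
opening: 0.433
finger_force: 30.0
```

```bash
python3 - <<'E'
from h import *
R2=rot(.4,.871); q=np.array([.525,-.35,.074]); plan(q+[0,0,.03],R2)
print(np.round(ctrl.get_state()['q'],2))
p=optics.read_camera('scene'); 
for t in ['stamp','stamp_grip']: seg(p,t,3)
E
```

```text
2 rows [-0.0656, 0.0015, 0.0589] [0.114, 0.072, -0.129]
[-1.11  0.56  1.75  1.04  1.06 -0.56]
stamp [([0.3944, 0.1669, 0.0359], 0.86), ([0.7528, -0.3944, 0.0332], 0.77), ([0.5196, -0.3509, 0.1228], 0.76)]
stamp_grip [([0.7061, -0.2999, 0.0317], 0.88), ([0.3401, 0.0832, 0.0309], 0.68), ([0.5183, -0.3496, 0.19], 0.66)]
```

>>> drive_tool --pt "-0.033 0 0.0295 0.057 0.036 -0.065 -1" --pt "-0.033 0 0.0295 0.057 0.036 -0.065 -1" --pt "-0.033 0 0.0295 0.057 0.036 -0.065 -1" --pt "-0.033 0 0.0295 0.057 0.036 -0.065 -1" --pt "0 0 0 0 0 0 -1" --pt "0 0 0 0 0 0 -1"

```text
t: 11.4
position: [0.5254, -0.3467, 0.1053]
eef_rot: [0.888, 0.18, 0.415, -0.084]
contact_force: [-0.2, -1.0, -2.8]
opening: 0.44
finger_force: 30.0
```

```bash
python3 - <<'E'
from h import *
R2=rot(.4,.871); q=np.array([.525,-.35,.074]); plan(q,R2,n=4)
print(np.round(Ro.from_quat(ctrl.get_state()['eef_rot']).as_matrix(),3).tolist(), np.round(R2.as_matrix(),3).tolist())
p=optics.read_camera('scene'); 
for t in ['stamp','stamp_grip']: seg(p,t,3)
c=p['pixels'][100:260,80:280]; cv2.imwrite('pics/s3.png',cv2.resize(c,None,fx=3.5,fy=3.5)[:,:,::-1])
E
```

```text
4 rows [-0.0126, 0.0015, 0.0094] [0.003, -0.006, -0.001]
[[0.592, 0.388, 0.706], [0.25, -0.922, 0.297], [0.767, 0.0, -0.642]] [[0.593, 0.389, 0.705], [0.251, -0.921, 0.298], [0.765, 0.0, -0.644]]
stamp [([0.5219, -0.3482, 0.0326], 0.87), ([0.3947, 0.1706, 0.0339], 0.77), ([0.7541, -0.397, 0.0306], 0.6)]
stamp_grip [([0.7114, -0.3029, 0.0332], 0.97), ([0.3369, 0.0871, 0.0323], 0.8), ([0.5235, -0.3491, 0.1062], 0.55)]
```

View pics/s3.png

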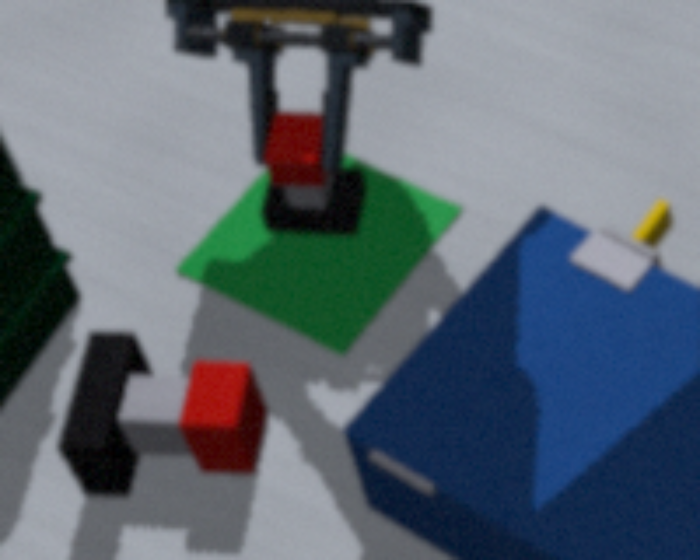

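>>> drive_tool --pt "-0.015 0 0.0125 0 0 0 -1" --pt "-0.015 0 0.0125 0 0 0 -1" --pt "-0.006 0 0.005 0 0 0 -1" --pt "-0.005 0 0.004 0 0 0 -1" --pt "0 0 0 0 0 0 -1" --pt "0 0 0 0 0 0 -1"

```text
t: 12.15
position: [0.5253, -0.3472, 0.0782]
eef_rot: [0.888, 0.18, 0.415, -0.083]
contact_force: [-0.1, -0.2, -2.3]
opening: 0.437
finger_force: 30.0
```

Creep down until contact.

>>> drive_tool --pt "-0.0015 0 0.0013 0 0 0 -1" --pt "-0.0015 0 0.0013 0 0 0 -1" --pt "-0.0015 0 0.0013 0 0 0 -1" --pt "0 0 0 0 0 0 -1"

```text
t: 12.55
position: [0.5253, -0.3472, 0.0751]
eef_rot: [0.888, 0.18, 0.415, -0.083]
contact_force: [0.3, 0.4, -2.7]
opening: 0.437
finger_force: 30.0
```

>>> drive_tool --pt "-0.0015 0 0.0013 0 0 0 -1" --pt "-0.001 0 0.0009 0 0 0 -1" --pt "0 0 0 0 0 0 -1"

```text
t: 12.85
position: [0.5256, -0.3473, 0.0743]
eef_rot: [0.888, 0.18, 0.416, -0.083]
contact_force: [-2.0, 0.7, 7.8]
opening: 0.436
finger_force: 30.0
```

>>> drive_tool --pt "0 0 0 0 0 0 0.2" --pt "0 0 0 0 0 0 0.6" --pt "0 0 0 0 0 0 1" --pt "0 0 0 0 0 0 1" --pt "0 0 0 0 0 0 1" --pt "0 0 -0.02 0 0 0 1" --pt "0 0 -0.05 0 0 0 1" --pt "0 0 -0.09 0 0 0 1" --pt "0 0 -0.09 0 0 0 1" --pt "0 0 -0.05 0 0 0 1" --pt "0 0 0 0 0 0 1"

```text
t: 13.95
position: [0.4174, -0.3942, 0.172]
eef_rot: [0.888, 0.179, 0.415, -0.081]
contact_force: [-0.5, 0.9, -0.9]
opening: 1.001
finger_force: 0.0
```

```bash
python3 - <<'E'
from h import *
plan([.43,-.1,.26],rot(-.125,.1))
print(np.round(ctrl.get_state()['q'],2))
p=optics.read_camera('scene'); 
for t in ['stamp','stamp_grip']: seg(p,t,3)
E
```

```text
10 rows [0.0189, -0.0594, -0.0078] [-0.245, -0.756, 0.475]
[-1.34  0.6   1.77  0.96  1.18 -0.74]
stamp [([0.3943, 0.1688, 0.0335], 0.97), ([0.5236, -0.3501, 0.0058], 0.95), ([0.753, -0.3956, 0.0346], 0.77)]
stamp_grip [([0.3394, 0.0845, 0.035], 0.96), ([0.5215, -0.3496, 0.074], 0.83), ([0.7089, -0.3026, 0.0324], 0.73)]
```

>>> drive_tool --pt "0.0157 -0.0495 -0.0065 -0.204 -0.63 0.396 1" --pt "0.0157 -0.0495 -0.0065 -0.204 -0.63 0.396 1" --pt "0.0157 -0.0495 -0.0065 -0.204 -0.63 0.396 1" --pt "0.0157 -0.0495 -0.0065 -0.204 -0.63 0.396 1" --pt "0.0157 -0.0495 -0.0065 -0.204 -0.63 0.396 1" --pt "0.0157 -0.0495 -0.0065 -0.204 -0.63 0.396 1" --pt "0.0157 -0.0495 -0.0065 -0.204 -0.63 0.396 1" --pt "0.0157 -0.0495 -0.0065 -0.204 -0.63 0.396 1" --pt "0.0157 -0.0495 -0.0065 -0.204 -0.63 0.396 1" --pt "0.0157 -0.0495 -0.0065 -0.204 -0.63 0.396 1" --pt "0.0157 -0.0495 -0.0065 -0.204 -0.63 0.396 1" --pt "0.0157 -0.0495 -0.0065 -0.204 -0.63 0.396 1" --pt "0 0 0 0 0 0 1"

```text
t: 15.4
position: [0.4324, -0.0998, 0.2575]
eef_rot: [0.997, -0.054, 0.056, -0.002]
contact_force: [0.7, -0.3, 0.2]
opening: 0.999
finger_force: 0.0
```

```bash
python3 - <<'E'
from h import *
s=ctrl.get_state(); print(np.round(s['q'],2), s['position'])
p=optics.read_camera('wrist'); save(p,'w4.png')
for t in ['hasp_tab','hasp_hinge','lid_handle']: seg(p,t,3)
hsv=cv2.cvtColor(p['pixels'],cv2.COLOR_RGB2HSV)
y=(abs(hsv[...,0].astype(int)-27)<6)&(hsv[...,1]>150)&(hsv[...,2]>120)
n,l,st,ce=cv2.connectedComponentsWithStats(y.astype(np.uint8)); print(st[1:],ce[1:])
E
```

```text
[-0.39  0.15  1.8   0.05  1.09  1.26] [ 0.43238787 -0.09979764  0.25751767]
hasp_tab [([0.465, -0.0876, 0.0834], 0.88)]
hasp_hinge [([0.4944, -0.0935, 0.0968], 0.93)]
lid_handle [([0.5347, 0.0316, 0.143], 0.57)]
[[260 165  11  39 328]] [[264.63414634 183.375     ]]
```

View pics/w4.png

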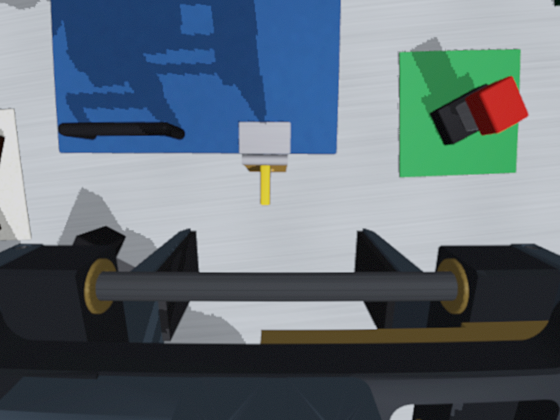

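```bash
cat > hasp.py <<'E'
from h import *
piv=np.array([.4965,-.0932,.0975]); yaw=-.125; r=.0372
out=-np.array([np.cos(yaw),np.sin(yaw),0]); 
def pose(th,tilt,back=0.):
    a=th-.535; R=rot(yaw,tilt); z=R.as_matrix()[:,2]
    return piv+r*(np.cos(a)*out+np.sin(a)*np.array([0,0,1]))+(.005-back)*z, R
E
python3 - <<'E'
from hasp import *
p=optics.read_camera('wrist'); print(onz(p,[(264.6,183),(264.6,165),(264.6,204)],.098))
a=pose(.11,.2,.06); b=pose(.11,.2); print(a[0],b[0]); plan(*a); plan(*b,*a)
E
```

```text
[[ 0.46851725 -0.09447846  0.098     ]
 [ 0.4866555  -0.09658758  0.098     ]
 [ 0.44701073 -0.09197334  0.098     ]]
[ 0.45203223 -0.0876124   0.13606533] [ 0.46385938 -0.08909854  0.07726133]
3 rows [0.002, -0.0117, 0.0817] [-0.045, 0.292, 0.041]
2 rows [-0.0, 0.0, 0.06] [0.0, 0.0, 0.0]
```

```bash
sed -i 's/-.0932,.0975/-.0955,.0975/' hasp.py; python3 - <<'E'
from hasp import *
a=pose(.11,.2,.06); b=pose(.11,.2);  plan(*a,n=4); plan(*b,*a)
E
```

```text
4 rows [0.0014, -0.0077, 0.0613] [-0.034, 0.219, 0.031]
2 rows [-0.0, 0.0, 0.06] [0.0, 0.0, 0.0]
```

>>> drive_tool --pt "0.0014 -0.0077 0.0613 -0.034 0.219 0.031 1" --pt "0.0014 -0.0077 0.0613 -0.034 0.219 0.031 1" --pt "0.0014 -0.0077 0.0613 -0.034 0.219 0.031 1" --pt "0.0014 -0.0077 0.0613 -0.034 0.219 0.031 1" --pt "0 0 0.03 0 0 0 1" --pt "0 0 0.03 0 0 0 1" --pt "0 0 0.03 0 0 0 1" --pt "0 0 0.03 0 0 0 1" --pt "0 0 0 0 0 0 1" --pt "0 0 0 0 0 0 -0.4" --pt "0 0 0 0 0 0 -0.7" --pt "0 0 0 0 0 0 -1" --pt "0 0 0 0 0 0 -1" --pt "0 0 0 0 0 0 -1" --pt "0 0 0 0 0 0 -1" --pt "0 0 0 0 0 0 -1" --pt "0 0 0 0 0 0 -1" --newtons 8

```text
t: 17.35
position: [0.4647, -0.0913, 0.078]
eef_rot: [0.993, -0.062, 0.1, 0.007]
contact_force: [-1.1, 0.6, 0.2]
opening: 0.328
finger_force: 0.0
```

```bash
python3 - <<'E'
from hasp import *
s=ctrl.get_state(); print(s['position'],pose(.11,.2)[0],s['opening']*91,s['contact_force'],np.round(s['q'],2))
N=20; P=[pose(.11+1.85*k/N,.2-1.0*k/N) for k in range(N+1)]
for (p0,R0),(p1,R1) in zip(P,P[1:]): plan(p1,R1,p0,R0,n=1)
E
```

```text
[ 0.46473337 -0.09126939  0.07796065] [ 0.46385938 -0.09139854  0.07726133] 29.890880172755768 [-1.09551932  0.60566059  0.16068368] [-0.35  0.47  2.04  0.1   0.44  1.25]
1 rows [-0.0017, -0.0, -0.0068] [0.0, -0.5, 0.0]
1 rows [-0.0014, 0.0, -0.0068] [0.0, -0.5, 0.0]
1 rows [-0.0011, 0.0, -0.0069] [0.0, -0.5, 0.0]
1 rows [-0.0009, 0.0, -0.0069] [0.0, -0.5, -0.0]
1 rows [-0.0006, -0.0, -0.0069] [0.0, -0.5, 0.0]
1 rows [-0.0003, 0.0, -0.0069] [0.0, -0.5, 0.0]
1 rows [0.0, 0.0, -0.0069] [0.0, -0.5, 0.0]
1 rows [0.0003, -0.0, -0.0068] [0.0, -0.5, -0.0]
1 rows [0.0006, 0.0, -0.0068] [-0.0, -0.5, 0.0]
1 rows [0.0009, 0.0, -0.0067] [0.0, -0.5, -0.0]
1 rows [0.0012, -0.0, -0.0067] [0.0, -0.5, 0.0]
1 rows [0.0015, 0.0, -0.0066] [0.0, -0.5, 0.0]
1 rows [0.0017, -0.0, -0.0065] [0.0, -0.5, 0.0]
1 rows [0.002, -0.0, -0.0064] [-0.0, -0.5, 0.0]
1 rows [0.0023, 0.0, -0.0063] [-0.0, -0.5, -0.0]
1 rows [0.0025, -0.0, -0.0062] [0.0, -0.5, -0.0]
1 rows [0.0028, 0.0, -0.006] [-0.0, -0.5, 0.0]
1 rows [0.0031, -0.0, -0.0059] [0.0, -0.5, -0.0]
1 rows [0.0033, 0.0, -0.0057] [0.0, -0.5, 0.0]
1 rows [0.0035, 0.0, -0.0056] [-0.0, -0.5, 0.0]
```

Still closing; finish the close first.

>>> drive_tool --pt "0 0 0 0 0 0 -1" --pt "0 0 0 0 0 0 -1" --pt "0 0 0 0 0 0 -1" --pt "0 0 0 0 0 0 -1" --pt "0 0 0 0 0 0 -1" --newtons 10

```text
t: 17.85
position: [0.4648, -0.0903, 0.0779]
eef_rot: [0.993, -0.062, 0.1, 0.006]
contact_force: [6.6, 19.2, 0.1]
opening: 0.119
finger_force: 10.0
```

>>> drive_tool --pt "0 -0.003 0 0 0 0 -1" --pt "0 -0.002 0 0 0 0 -1" --pt "-0.0017 0 -0.0068 0 -0.5 0 -1" --pt "-0.0014 0 -0.0068 0 -0.5 0 -1" --pt "-0.0011 0 -0.0069 0 -0.5 0 -1" --pt "-0.0009 0 -0.0069 0 -0.5 0 -1" --pt "-0.0006 0 -0.0069 0 -0.5 0 -1"

```text
t: 18.55
position: [0.4601, -0.0887, 0.0946]
eef_rot: [0.998, -0.062, -0.026, -0.001]
contact_force: [-2.2, -5.3, -6.3]
opening: 0.112
finger_force: 10.0
```

>>> drive_tool --pt "-0.0003 0 -0.0069 0 -0.5 0 -1" --pt "0 0 -0.0069 0 -0.5 0 -1" --pt "0.0003 0 -0.0068 0 -0.5 0 -1" --pt "0.0006 0 -0.0068 0 -0.5 0 -1" --pt "0.0009 0 -0.0067 0 -0.5 0 -1" --pt "0.0012 0 -0.0067 0 -0.5 0 -1" --pt "0.0015 0 -0.0066 0 -0.5 0 -1" --pt "0.0017 0 -0.0065 0 -0.5 0 -1"

```text
t: 19.35
position: [0.464, -0.0891, 0.1196]
eef_rot: [0.971, -0.061, -0.229, -0.014]
contact_force: [-28.5, -4.7, -4.7]
opening: 0.111
finger_force: 16.7
```

>>> drive_tool --pt "0 0 0 0 0 0 -0.4" --pt "0 0 0 0 0 0 -0.4" --pt "0 0 0 0 0 0 -0.4"

```text
t: 19.65
position: [0.4694, -0.0893, 0.1198]
eef_rot: [0.973, -0.061, -0.222, -0.014]
contact_force: [0.8, -0.4, -0.1]
opening: 0.295
finger_force: 0.0
```

```bash
python3 - <<'E'
from hasp import *
for c in ('scene','wrist','top'):
    p=optics.read_camera(c); seg(p,'hasp_tab',2); seg(p,'hasp_hinge',2)
    if c=='scene': cv2.imwrite('pics/s5.png',cv2.resize(p['pixels'][110:250,180:340],None,fx=4,fy=4)[:,:,::-1])
s=ctrl.get_state(); print(s['position'],s['contact_force'])
E
```

```text
hasp_tab []
hasp_hinge []
hasp_tab [([0.4625, -0.0911, 0.1185], 0.89)]
hasp_hinge [([0.4959, -0.0917, 0.1041], 0.66)]
hasp_tab []
hasp_hinge []
[ 0.46918806 -0.08929665  0.11984048] [-0.01131582 -0.40292605  0.25459026]
```

View pics/s5.png

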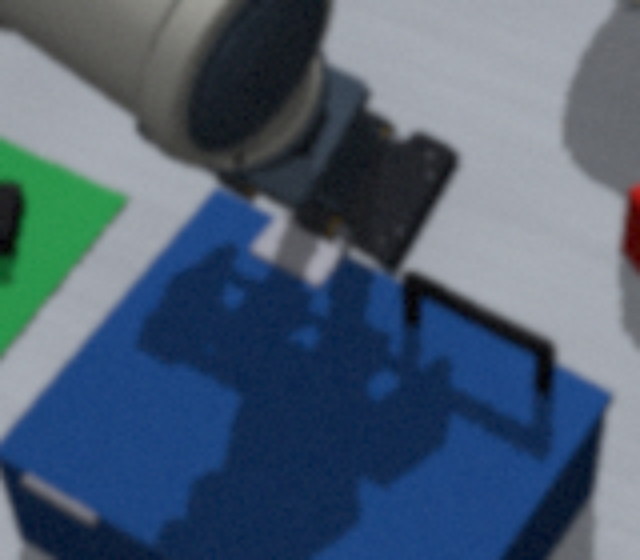

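```bash
sed -i 's/-.0955,.0975/-.0935,.0975/;s/r=.0372/r=.039/' hasp.py; python3 - <<'E'
from hasp import *
a=pose(1.08,-.1); print(a[0]); plan(*a,n=4)
N=10; P=[pose(1.08+.92*k/N,-.1-.9*k/N) for k in range(N+1)]
for (p0,R0),(p1,R1) in zip(P,P[1:]): plan(p1,R1,p0,R0,n=1)
E
```

```text
[ 0.46291497 -0.08927987  0.11274328]
4 rows [-0.0019, 0.0004, 0.0044] [0.002, 0.873, -0.001]
1 rows [0.0025, -0.0, -0.0064] [0.0, -0.9, -0.0]
1 rows [0.0025, 0.0, -0.0064] [0.0, -0.9, -0.0]
1 rows [0.0025, -0.0, -0.0064] [0.0, -0.9, 0.0]
1 rows [0.0025, -0.0, -0.0063] [0.0, -0.9, 0.0]
1 rows [0.0025, 0.0, -0.0063] [0.0, -0.9, -0.0]
1 rows [0.0025, -0.0, -0.0063] [0.0, -0.9, 0.0]
1 rows [0.0026, 0.0, -0.0063] [0.0, -0.9, 0.0]
1 rows [0.0026, -0.0, -0.0063] [-0.0, -0.9, -0.0]
1 rows [0.0026, -0.0, -0.0063] [0.0, -0.9, -0.0]
1 rows [0.0026, 0.0, -0.0063] [-0.0, -0.9, 0.0]
```

>>> drive_tool --pt "-0.0019 0 0.0044 0 0.873 0 -0.4" --pt "-0.0019 0 0.0044 0 0.873 0 -0.4" --pt "-0.0019 0 0.0044 0 0.873 0 -0.4" --pt "-0.0019 0 0.0044 0 0.873 0 -0.4" --pt "0 0 0 0 0 0 -1" --pt "0 0 0 0 0 0 -1" --pt "0 0 0 0 0 0 -1" --pt "0 0 0 0 0 0 -1" --pt "0 0 0 0 0 0 -1"

```text
t: 21.0
position: [0.4633, -0.0891, 0.1124]
eef_rot: [0.997, -0.062, -0.051, -0.002]
contact_force: [-5.1, -5.3, 0.5]
opening: 0.114
finger_force: 10.2
```

>>> drive_tool --pt "0.0025 0 -0.0064 0 -0.9 0 -1" --pt "0.0025 0 -0.0064 0 -0.9 0 -1" --pt "0.0025 0 -0.0064 0 -0.9 0 -1" --pt "0.0025 0 -0.0063 0 -0.9 0 -1" --pt "0.0025 0 -0.0063 0 -0.9 0 -1"

```text
t: 21.5
position: [0.4722, -0.0902, 0.1263]
eef_rot: [0.959, -0.06, -0.275, -0.016]
contact_force: [-10.3, -4.4, -0.7]
opening: 0.111
finger_force: 10.5
```

>>> drive_tool --pt "0.0025 0 -0.0063 0 -0.9 0 -1" --pt "0.0026 0 -0.0063 0 -0.9 0 -1" --pt "0.0026 0 -0.0063 0 -0.9 0 -1" --pt "0.0026 0 -0.0063 0 -0.9 0 -1" --pt "0.0026 0 -0.0063 0 -0.9 0 -1"

```text
t: 22.0
position: [0.4885, -0.0921, 0.1335]
eef_rot: [0.874, -0.055, -0.482, -0.029]
contact_force: [-6.1, -5.0, -1.1]
opening: 0.108
finger_force: 10.0
```

>>> drive_tool --pt "0 0 0 0 0 0 -0.4" --pt "0 0 0 0 0 0 -0.2" --pt "0 0 0 0 0 0 -0.2" --pt "-0.03 0 -0.02 0 0 0 -0.2" --pt "-0.06 0 -0.04 0 0 0 -0.2" --pt "-0.08 0 -0.05 0 0 0 1" --pt "-0.06 0 -0.04 0 0 0 1" --pt "0 0 0 0 0 0 1"

```text
t: 22.8
position: [0.49, -0.0918, 0.2771]
eef_rot: [0.878, -0.056, -0.474, -0.029]
contact_force: [0.5, 0.7, -0.3]
opening: 0.631
finger_force: 0.0
```

```bash
python3 - <<'E'
from hasp import *
R=rot(1.446); b=np.array([.534,.034,.1445]); plan(b+[0,0,.10],R)
for c in ('scene','wrist'):
    p=optics.read_camera(c)
    for t in ['hasp_tab','hasp_hinge','lid_handle','lid_hinge']: seg(p,t,2)
    save(p,c+'6.png')
    y=spotter.regions_of(p,'hasp_tab'); print([ (d['score'],d['mask'].sum(),np.argwhere(d['mask']).mean(0)) for d in y])
E
```

```text
18 rows [0.0145, -0.0083, -0.0026] [-0.428, 0.43, -0.795]
hasp_tab [([0.4889, -0.0881, 0.1379], 0.53)]
hasp_hinge [([0.4921, -0.091, 0.1345], 0.59)]
lid_handle []
lid_hinge [([0.7276, -0.0538, 0.0938], 0.61)]
[(0.64, np.int64(321), array([158.88161994, 268.31464174]))]
hasp_tab [([0.491, -0.0909, 0.1352], 0.55)]
hasp_hinge [([0.4964, -0.0962, 0.0965], 0.9)]
lid_handle [([0.5349, 0.033, 0.1478], 0.97)]
lid_hinge []
[(0.73, np.int64(5781), array([ 67.46877703, 277.15654731]))]
```

View pics/scene6.png

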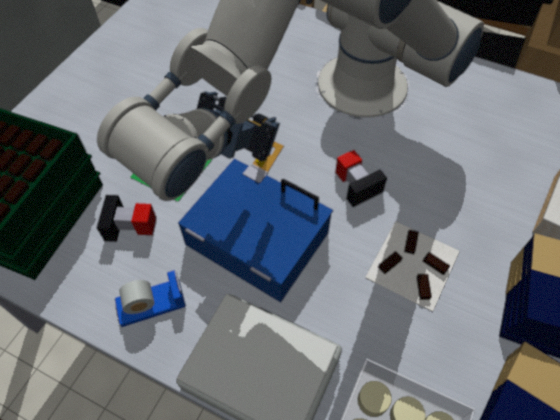

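>>> drive_tool --pt "0.0145 -0.0083 -0.0026 -0.428 0.43 -0.795 1" --pt "0.0145 -0.0083 -0.0026 -0.428 0.43 -0.795 1" --pt "0.0145 -0.0083 -0.0026 -0.428 0.43 -0.795 1" --pt "0.0145 -0.0083 -0.0026 -0.428 0.43 -0.795 1" --pt "0.0145 -0.0083 -0.0026 -0.428 0.43 -0.795 1" --pt "0.0145 -0.0083 -0.0026 -0.428 0.43 -0.795 1" --pt "0.0145 -0.0083 -0.0026 -0.428 0.43 -0.795 1" --pt "0.0145 -0.0083 -0.0026 -0.428 0.43 -0.795 1" --pt "0.0145 -0.0083 -0.0026 -0.428 0.43 -0.795 1" --pt "0.0145 -0.0083 -0.0026 -0.428 0.43 -0.795 1" --pt "0.0145 -0.0083 -0.0026 -0.428 0.43 -0.795 1" --pt "0.0145 -0.0083 -0.0026 -0.428 0.43 -0.795 1" --pt "0.0145 -0.0083 -0.0026 -0.428 0.43 -0.795 1" --pt "0.0145 -0.0083 -0.0026 -0.428 0.43 -0.795 1" --pt "0.0145 -0.0083 -0.0026 -0.428 0.43 -0.795 1" --pt "0.0145 -0.0083 -0.0026 -0.428 0.43 -0.795 1" --pt "0.0145 -0.0083 -0.0026 -0.428 0.43 -0.795 1" --pt "0.0145 -0.0083 -0.0026 -0.428 0.43 -0.795 1" --pt "0 0 0 0 0 0 1"

```text
t: 25.3
position: [0.5317, 0.034, 0.2387]
eef_rot: [0.749, 0.662, -0.002, -0.004]
contact_force: [-0.8, 0.2, 0.4]
opening: 1.004
finger_force: 0.0
```

```bash
python3 - <<'E'
from hasp import *
R=rot(1.446); b=np.array([.5345,.0335,.140]); plan(b,R)
p=optics.read_camera('wrist'); seg(p,'lid_handle',2); print(np.round(ctrl.get_state()['q'],2))
E
```

```text
3 rows [-0.0002, 0.0023, 0.0658] [-0.03, -0.01, 0.005]
lid_handle [([0.5328, 0.0338, 0.1495], 0.93)]
[-0.05  0.36  1.55  0.    1.24  0.08]
```

>>> drive_tool --pt "0 0.0018 0.0494 -0.022 -0.008 0 0.5" --pt "0 0.0018 0.0494 -0.022 -0.008 0 0.2" --pt "0 0.0018 0.0494 -0.022 -0.008 0 0" --pt "0 0.0018 0.0494 -0.022 -0.008 0 0" --pt "0 0 0 0 0 0 -0.5" --pt "0 0 0 0 0 0 -0.6" --pt "0 0 0 0 0 0 -1" --pt "0 0 0 0 0 0 -1" --pt "0 0 0 0 0 0 -1" --pt "0 0 0 0 0 0 -1" --pt "0 0 0 0 0 0 -1" --pt "0 0 0 0 0 0 -1" --pt "0 0 0 0 0 0 -1" --newtons 20

```text
t: 26.7
position: [0.5346, 0.0337, 0.1394]
eef_rot: [0.75, 0.662, -0.001, -0.001]
contact_force: [-5.4, 1.0, 1.0]
opening: 0.125
finger_force: 20.0
```

```bash
python3 - <<'E'
import numpy as np
f=np.linspace(0,1.6,33); r=np.hypot(.205,.048); a0=np.arctan2(.048,-.205)
y=r*np.cos(a0-f); z=-r*np.sin(a0-f)
print(np.round(np.c_[np.diff(y),np.diff(z)]/.5,4).tolist())
E
```

```text
[[0.0053, -0.0204], [0.0063, -0.0201], [0.0073, -0.0197], [0.0083, -0.0193], [0.0093, -0.0189], [0.0102, -0.0184], [0.0111, -0.0179], [0.012, -0.0173], [0.0128, -0.0167], [0.0136, -0.016], [0.0144, -0.0153], [0.0152, -0.0146], [0.0159, -0.0138], [0.0166, -0.013], [0.0172, -0.0122], [0.0178, -0.0113], [0.0183, -0.0104], [0.0188, -0.0095], [0.0193, -0.0085], [0.0197, -0.0075], [0.02, -0.0065], [0.0203, -0.0055], [0.0206, -0.0045], [0.0208, -0.0035], [0.0209, -0.0024], [0.021, -0.0014], [0.021, -0.0003], [0.021, 0.0007], [0.021, 0.0018], [0.0209, 0.0028], [0.0207, 0.0039], [0.0205, 0.0049]]
```

>>> drive_tool --pt "0 0.0053 -0.0204 0 0 0 -1" --pt "0 0.0063 -0.0201 0 0 0 -1" --pt "0 0.0073 -0.0197 0 0 0 -1" --pt "0 0.0083 -0.0193 0 0 0 -1" --pt "0 0.0093 -0.0189 0 0 0 -1" --pt "0 0.0102 -0.0184 0 0 0 -1"

```text
t: 27.3
position: [0.5575, 0.031, 0.1985]
eef_rot: [0.75, 0.662, -0.002, -0.001]
contact_force: [-9.0, 2.7, -3.4]
opening: 0.125
finger_force: 20.0
```

>>> drive_tool --pt "0 0.0111 -0.0179 0 0 0 -1" --pt "0 0.012 -0.0173 0 0 0 -1" --pt "0 0.0128 -0.0167 0 0 0 -1" --pt "0 0.0136 -0.016 0 0 0 -1" --pt "0 0.0144 -0.0153 0 0 0 -1" --pt "0 0.0152 -0.0146 0 0 0 -1" --pt "0 0.0159 -0.0138 0 0 0 -1" --pt "0 0.0166 -0.013 0 0 0 -1" --pt "0 0.0172 -0.0122 0 0 0 -1" --pt "0 0.0178 -0.0113 0 0 0 -1"

```text
t: 28.3
position: [0.6303, 0.0223, 0.2741]
eef_rot: [0.75, 0.662, -0.001, -0.001]
contact_force: [-15.3, 5.0, 12.6]
opening: 0.127
finger_force: 20.0
```

>>> drive_tool --pt "0 0.0183 -0.0104 0 0 0 -1" --pt "0 0.0188 -0.0095 0 0 0 -1" --pt "0 0.0193 -0.0085 0 0 0 -1" --pt "0 0.0197 -0.0075 0 0 0 -1" --pt "0 0.02 -0.0065 0 0 0 -1" --pt "0 0.0203 -0.0055 0 0 0 -1" --pt "0 0.0206 -0.0045 0 0 0 -1" --pt "0 0.0208 -0.0035 0 0 0 -1"

```text
t: 29.1
position: [0.7101, 0.0123, 0.3016]
eef_rot: [0.75, 0.662, -0.0, 0.0]
contact_force: [-6.2, 3.3, 5.2]
opening: 0.127
finger_force: 20.0
```

>>> drive_tool --pt "0 0.0209 -0.0024 0 0 0 -1" --pt "0 0.021 -0.0014 0 0 0 -1" --pt "0 0.021 -0.0003 0 0 0 -1" --pt "0 0.021 0.0007 0 0 0 -1" --pt "0 0.021 0.0018 0 0 0 -1" --pt "0 0.0209 0.0028 0 0 0 -1" --pt "0 0.0207 0.0039 0 0 0 -1" --pt "0 0.0205 0.0049 0 0 0 -1" --pt "0 0 0 0 0 0 -1" --pt "0 0 0 0 0 0 -1"

```text
t: 30.1
position: [0.7938, 0.0016, 0.2961]
eef_rot: [0.75, 0.662, 0.0, 0.001]
contact_force: [5.1, 1.8, 1.6]
opening: 0.126
finger_force: 20.0
```

```bash
python3 - <<'E'
from hasp import *
s=ctrl.get_state(); print(s['position'],s['contact_force'],np.round(s['q'],2),s['opening'])
for c in ('scene','top'):
    p=optics.read_camera(c)
    for t in ['lid_handle','lid_hinge','hasp_hinge','hasp_tab','bay']: seg(p,t,2)
    save(p,c+'7.png')
E
```

```text
[0.7938418  0.00164554 0.29605294] [5.05686494 1.77144605 1.60807601] [-0.07  0.72  0.72 -0.    1.69  0.05] 0.1264933404617918
lid_handle [([0.7929, 0.0057, 0.2987], 0.91)]
lid_hinge [([0.7314, -0.0513, 0.094], 0.83), ([0.7763, -0.1246, 0.3302], 0.23)]
hasp_hinge [([0.7352, -0.1183, 0.3233], 0.93)]
hasp_tab [([0.7766, -0.1212, 0.3289], 0.71)]
bay [([0.5659, -0.1005, 0.0054], 0.83), ([0.5234, -0.3471, 0.004], 0.58)]
lid_handle []
lid_hinge [([0.739, -0.1179, 0.3269], 0.65)]
hasp_hinge [([0.7365, -0.1207, 0.3259], 0.71)]
hasp_tab [([0.7723, -0.1268, 0.3298], 0.73)]
bay [([0.5648, -0.0995, 0.0081], 0.71), ([0.7401, -0.1211, 0.3222], 0.17)]
```

View pics/scene7.png

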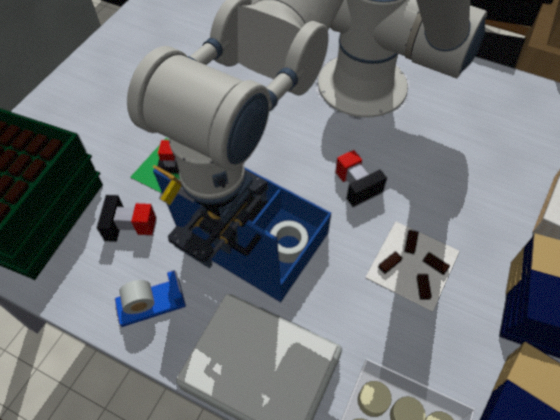

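>>> drive_tool --pt "0 0 0 0 0 0 -0.5" --pt "0 0 0 0 0 0 -0.5" --pt "0 0 0 0 0 0 -0.5" --pt "0 0 -0.02 0 0 0 -0.5" --pt "0 0 -0.06 0 0 0 -0.5" --pt "0 0 -0.08 0 0 0 -0.5" --pt "0 0 -0.02 0 0 0 -0.5" --pt "0 0 0 0 0 0 -0.5"

```text
t: 31.5
position: [0.7936, 0.0015, 0.3877]
eef_rot: [0.75, 0.662, 0.001, 0.002]
contact_force: [-0.7, -0.2, -0.2]
opening: 0.251
finger_force: 0.0
```

```bash
python3 - <<'E'
from hasp import *
s=ctrl.get_state(); p0=s['position']; R0=Ro.from_quat(s['eef_rot']); print(p0)
w=np.array([.48,.0,.36]); plan(w,R0,n=9)
g=np.array([.523,-.349,.074]); a=g+[-.02,.02,.16]; plan(a,rot(.4),w,R0)
E
```

```text
[0.79359746 0.00148091 0.38769127]
9 rows [-0.009, -0.0691, 0.0059] [0.0, 0.0, 0.0]
11 rows [-0.0492, 0.0389, 0.023] [0.004, -0.001, 0.951]
```

>>> drive_tool --pt "-0.009 -0.069 0.006 0 0 0 -0.5" --pt "-0.009 -0.069 0.006 0 0 0 -0.5" --pt "-0.009 -0.069 0.006 0 0 0 -0.5" --pt "-0.009 -0.069 0.006 0 0 0 -0.5" --pt "-0.009 -0.069 0.006 0 0 0 0" --pt "-0.009 -0.069 0.006 0 0 0 0.5" --pt "-0.009 -0.069 0.006 0 0 0 1" --pt "-0.009 -0.069 0.006 0 0 0 1" --pt "-0.009 -0.069 0.006 0 0 0 1"

```text
t: 32.4
position: [0.4776, 0.0001, 0.3566]
eef_rot: [0.75, 0.662, -0.001, -0.001]
contact_force: [0.4, -1.0, 0.5]
opening: 0.658
finger_force: 0.0
```

>>> drive_tool --pt "-0.0492 0.0389 0.023 0 0 0.951 1" --pt "-0.0492 0.0389 0.023 0 0 0.951 1" --pt "-0.0492 0.0389 0.023 0 0 0.951 1" --pt "-0.0492 0.0389 0.023 0 0 0.951 1" --pt "-0.0492 0.0389 0.023 0 0 0.951 1" --pt "-0.0492 0.0389 0.023 0 0 0.951 1" --pt "-0.0492 0.0389 0.023 0 0 0.951 1" --pt "-0.0492 0.0389 0.023 0 0 0.951 1" --pt "-0.0492 0.0389 0.023 0 0 0.951 1" --pt "-0.0492 0.0389 0.023 0 0 0.951 1" --pt "-0.0492 0.0389 0.023 0 0 0.951 1" --pt "0 0 0 0 0 0 1"

```text
t: 33.6
position: [0.4998, -0.331, 0.229]
eef_rot: [0.981, 0.196, -0.002, -0.001]
contact_force: [0.6, 1.0, -0.4]
opening: 1.002
finger_force: 0.0
```

```bash
python3 - <<'E'
from hasp import *
p=optics.read_camera('wrist'); save(p,'w8.png')
for t in ['stamp','stamp_grip','mat']: seg(p,t,3)
hsv=cv2.cvtColor(p['pixels'],cv2.COLOR_RGB2HSV)
red=((hsv[...,0]<8)|(hsv[...,0]>172))&(hsv[...,1]>150)&(hsv[...,2]>60)
n,l,st,ce=cv2.connectedComponentsWithStats(red.astype(np.uint8))
for i in range(1,n):
    if st[i,4]>150:
        c=np.argwhere(l==i)[:,::-1]; W=onz(p,c,.089)[:,:2]*1000; print(st[i],cv2.minAreaRect(np.float32(W)))
s=ctrl.get_state(); print(s['position'],np.round(s['q'],2))
E
```

```text
stamp [([0.5261, -0.3449, 0.003], 0.9)]
stamp_grip [([0.5301, -0.3443, 0.0776], 0.73)]
mat []
[ 310    0   50   30 1316] ((673.2771606445312, -313.1140441894531), (22.71437644958496, 41.65817642211914), 23.01947593688965)
[ 282  160   43   51 2097] ((527.7440795898438, -347.3641357421875), (48.349708557128906, 39.91992950439453), 22.568960189819336)
[ 0.50249216 -0.3280244   0.23167675] [-0.68  0.46  1.4  -0.    1.28  0.49]
```

View pics/w8.png

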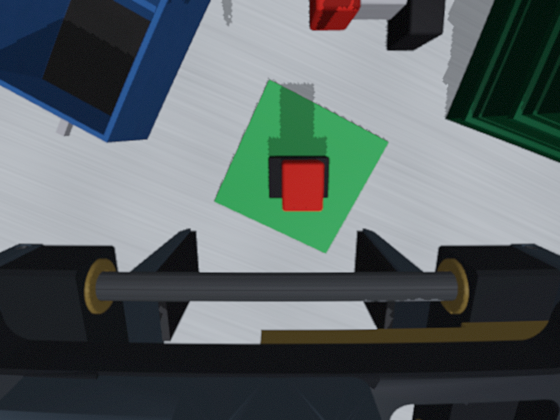

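```bash
python3 - <<'E'
from hasp import *
R=rot(.394); g=np.array([.5275,-.3472,.072]); plan(g+[0,0,.06],R,n=3); plan(g,R,g+[0,0,.06],R)
u=g+[0,0,.20]; Rb=rot(-.125); b=np.array([.5655,-.1005,.27]); plan(b,Rb,u,R)
E
```

```text
3 rows [0.0105, 0.0183, 0.0664] [0.0, 0.004, 0.025]
2 rows [0.0, 0.0, 0.06] [0.0, 0.0, 0.0]
6 rows [0.0273, -0.0796, 0.0007] [0.0, 0.0, 0.865]
```

>>> drive_tool --pt "0.0105 0.0183 0.0664 0 0 0.025 1" --pt "0.0105 0.0183 0.0664 0 0 0.025 1" --pt "0.0105 0.0183 0.0664 0 0 0.025 1" --pt "0 0 0.04 0 0 0 1" --pt "0 0 0.04 0 0 0 1" --pt "0 0 0.04 0 0 0 1" --pt "0 0 0 0 0 0 0.3" --pt "0 0 0 0 0 0 0" --pt "0 0 0 0 0 0 -1" --pt "0 0 0 0 0 0 -1" --pt "0 0 0 0 0 0 -1" --pt "0 0 0 0 0 0 -1" --pt "0 0 0 0 0 0 -1" --newtons 30

```text
t: 35.1
position: [0.5274, -0.3483, 0.0724]
eef_rot: [0.981, 0.195, -0.0, 0.0]
contact_force: [-1.0, 1.6, 3.1]
opening: 0.434
finger_force: 30.0
```

>>> drive_tool --pt "0 0 -0.02 0 0 0 -1" --pt "0 0 -0.06 0 0 0 -1" --pt "0 0 -0.09 0 0 0 -1" --pt "0 0 -0.09 0 0 0 -1" --pt "0 0 -0.09 0 0 0 -1" --pt "0 0 -0.05 0 0 0 -1" --pt "0.0205 -0.0597 0 0 0 0.649 -1" --pt "0.0205 -0.0597 0 0 0 0.649 -1" --pt "0.0205 -0.0597 0 0 0 0.649 -1" --pt "0.0205 -0.0597 0 0 0 0.649 -1" --pt "0.0205 -0.0597 0 0 0 0.649 -1" --pt "0.0205 -0.0597 0 0 0 0.649 -1" --pt "0.0205 -0.0597 0 0 0 0.649 -1" --pt "0.0205 -0.0597 0 0 0 0.649 -1" --pt "0 0 0 0 0 0 -1"

```text
t: 36.6
position: [0.5695, -0.0986, 0.2724]
eef_rot: [0.998, -0.063, -0.0, 0.0]
contact_force: [0.4, -0.4, -2.5]
opening: 0.431
finger_force: 30.0
```

```bash
python3 - <<'E'
from hasp import *
R=rot(-.125); b=np.array([.565,-.1005,.16]); plan(b,R)
for c in ('wrist','scene'):
    p=optics.read_camera(c); seg(p,'bay',2); seg(p,'stamp',3); seg(p,'lid_handle',1); seg(p,'hasp_tab',1)
    if c=='wrist': save(p,'w9.png')
E
```

```text
3 rows [-0.0028, 0.0016, 0.0749] [0.001, 0.001, -0.005]
bay [([0.6817, -0.0919, 0.0051], 0.72), ([0.5656, -0.1048, 0.0024], 0.64)]
stamp [([0.7548, -0.3979, 0.0343], 0.74), ([0.5664, -0.0955, 0.2047], 0.67), ([0.623, -0.0387, -0.0009], 0.56)]
lid_handle [([0.5656, -0.1028, 0.0024], 0.15)]
hasp_tab []
bay [([0.5667, -0.0979, 0.0072], 0.73), ([0.5024, 0.3784, 0.0032], 0.71)]
stamp [([0.399, 0.1672, 0.0345], 0.92), ([0.5656, -0.1024, 0.2019], 0.67), ([0.7552, -0.3934, 0.0361], 0.58)]
lid_handle [([0.7941, 0.0053, 0.2972], 0.79)]
hasp_tab [([0.7766, -0.1219, 0.3314], 0.94)]
```

View pics/w9.png

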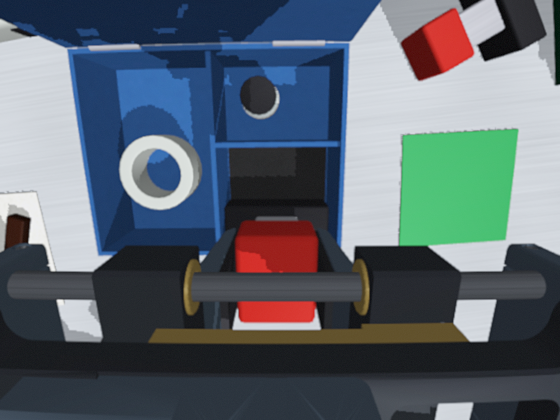

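>>> drive_tool --pt "-0.0028 0.0016 0.075 0 0 0 -1" --pt "-0.0028 0.0016 0.075 0 0 0 -1" --pt "-0.0028 0.0016 0.075 0 0 0 -1" --pt "0 0 0.05 0 0 0 -1" --pt "0 0 0.05 0 0 0 -1" --pt "0 0 0.03 0 0 0 -1" --pt "0 0 0.016 0 0 0 -1" --pt "0 0 0 0 0 0 -1" --pt "0 0 0 0 0 0 -1"

```text
t: 38.0
position: [0.5645, -0.1041, 0.0871]
eef_rot: [0.998, -0.063, 0.0, 0.001]
contact_force: [0.6, 0.5, -1.6]
opening: 0.439
finger_force: 30.0
```

>>> drive_tool --pt "0 0 0.01 0 0 0 -1" --pt "0 0 0.006 0 0 0 -1" --pt "0 0 0.004 0 0 0 -1" --pt "0 0 0 0 0 0 -1"

```text
t: 38.4
position: [0.564, -0.1038, 0.0762]
eef_rot: [0.998, -0.063, -0.001, 0.001]
contact_force: [0.6, 0.2, -2.8]
opening: 0.432
finger_force: 30.0
```

>>> drive_tool --pt "0 0 0.002 0 0 0 -1" --pt "0 0 0.002 0 0 0 -1" --pt "0 0 0 0 0 0 -1"

```text
t: 38.7
position: [0.5642, -0.1039, 0.0744]
eef_rot: [0.998, -0.063, -0.0, 0.001]
contact_force: [0.5, 0.2, -2.1]
opening: 0.437
finger_force: 30.0
```

>>> drive_tool --pt "0 0 0.0016 0 0 0 -1" --pt "0 0 0 0 0 0 -1"

```text
t: 38.9
position: [0.5642, -0.1039, 0.0744]
eef_rot: [0.998, -0.063, -0.0, 0.001]
contact_force: [-3.9, -0.3, 13.4]
opening: 0.44
finger_force: 30.0
```

>>> drive_tool --pt "0 0 0 0 0 0 0.1" --pt "0 0 0 0 0 0 0.3" --pt "0 0 0 0 0 0 0.3" --pt "0 0 0 0 0 0 0.3" --pt "0 0 -0.01 0 0 0 0.3" --pt "0 0 -0.03 0 0 0 0.3" --pt "0 0 -0.08 0 0 0 0.3" --pt "0 0 -0.08 0 0 0 0.3" --pt "0 0 -0.08 0 0 0 0.3" --pt "-0.08 0 -0.05 0 0 0 0.3" --pt "-0.08 0 0 0 0 0 0.3" --pt "-0.08 0 0 0 0 0 0.3" --pt "0 0 0 0 0 0 0.3"

```text
t: 40.2
position: [0.4404, -0.0874, 0.239]
eef_rot: [0.998, -0.063, -0.002, 0.0]
contact_force: [-0.5, 0.2, -0.0]
opening: 0.651
finger_force: 0.0
```

```bash
python3 - <<'E'
from hasp import *
a=[]
for c in ('wrist','scene'):
    p=optics.read_camera(c); a.append(p['pixels'])
    for t in ['stamp','stamp_grip','lid_handle','hasp_hinge','hasp_tab','ink','roll']: seg(p,t,3)
cv2.imwrite('pics/f.png',np.hstack([cv2.resize(x,(400,300)) for x in a])[:,:,::-1])
E
```

```text
stamp [([0.5634, -0.1011, 0.0032], 0.94), ([0.3964, 0.1695, 0.0343], 0.66)]
stamp_grip [([0.5652, -0.1044, 0.0782], 0.78)]
lid_handle []
hasp_hinge []
hasp_tab [([0.5319, -0.3471, 0.0015], 0.64)]
ink []
roll [([0.6107, 0.0386, 0.0081], 0.75)]
stamp [([0.3919, 0.169, 0.0336], 0.98), ([0.7543, -0.3964, 0.031], 0.86), ([0.5612, -0.1047, 0.0052], 0.8)]
stamp_grip [([0.7101, -0.3031, 0.0326], 0.84), ([0.3397, 0.0835, 0.0352], 0.74)]
lid_handle [([0.7922, 0.005, 0.2982], 0.96)]
hasp_hinge [([0.7356, -0.1197, 0.3226], 0.82), ([0.6244, -0.0351, -0.0], 0.29)]
hasp_tab [([0.7735, -0.1248, 0.3296], 0.88)]
ink []
roll []
```

View pics/f.png

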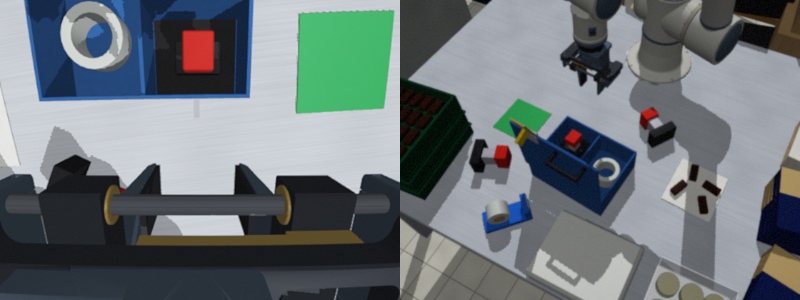

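The picture shows the stamp standing on its foot in the front right bay. The lid is upright, the hasp is clear of it, and the arm touches nothing.

```bash
python3 -c "
from cell import ctrl
print(ctrl.sign_off())"
```

```text
the job is handed in; nothing more can be done
None
```

The job is handed in after about 40 s on the robot's clock. The stamp stands on its foot in the front right bay, the lid is upright with the hasp swung well clear, and the last pictures showed none of the other goods disturbed.

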